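# Shift the rolling mill into its green gear

### The arm

A 7-joint arm with a two-finger parallel gripper is mounted at the origin on the work surface. World frame = base frame: x ahead of the robot, y to its left, z up, the work surface at z = 0. Lengths are in m, angles in rad, forces in N, time in s.
With the tool pointing down it reaches from about 0.425 to 0.825 m from the base axis. Payload 3.6 kg.
Tool frame: the origin (TCP) lies at the very end of the fingers, on their centre line; the grasp point (between the pads) lies bot.tcp_to_grasp behind it (bot.tcp_to_grasp is the distance from the TCP to the grasp point, in m); z points along the fingers, y is the direction in which the jaws open and shut (so a half turn about z gives the same grasp; the last joint's range is limited). The gripper opens to 93 mm and grips with 3 to 60 N. Pads are 15 mm wide; open, the fingers measure 128 mm over their backs; the gripper's body (75 mm by 188 mm) begins 65 mm behind the grasp point.
Start: joints at [1.218, 0.615, -0.013, 1.423, 0.008, 1.103, -0.04], TCP at [0.208, -0.616, 0.219] pointing down, gripper open.
Joint ranges: [-3.12, 3.12], [-0.3, 2.06], [-1.34, 1.32], [0.26, 2.42], [-1.36, 4.5], [0.01, 1.98], [-2.84, 2.84]. Speed limits (rad/s): [2.79, 2.79, 3.14, 3.14, 3.14, 3.14, 3.14].

### API

Orientations are given as [roll, pitch, yaw] about the fixed x, y, z axes, in that order (R = Rz(yaw) Ry(pitch) Rx(roll)).
In Python, from station import bot, optics, order gives the robot as it stands.
- The arm moves only by the tool jog_arm, never from a script. Its argument "targets" is a list of rows, each a list of 3 entries, a list of its own where there are three numbers: the finger opening in mm, from 0 to 93, then the shift along the tool's x, y, z in mm, then the turn about the tool's z in degrees. In form: [[gripper, [x, y, z], twist], ...]. A call has 1 to 8 rows; each row shifts and turns the commanded pose from where the row before left it, along the tool's axes as they then stand; what a row does not reach is not made up. A row lasts 1/8 s, in which the tool goes at most 62.5 mm and 10.7 degrees, less where a joint would pass 70% of its speed; a pose out of reach is approached as far as the arm can. A call with a gripper value outside its range is refused whole. The fingers move at their own pace and stop on an object; "force" is the grip in N (left out, the last holds). Time passes only in rows, so rows that do not move let the fingers close. It gives the time, the measured TCP pose, the force and the opening at its end, in the units of the state.
- bot.get_state(): the state, without advancing time (a new reading comes with each control period).
- optics.get_image(name): name is "scene" or "top" or "wrist"; returns (picture, depth): 420x560x3 uint8, red, green, blue; 420x560 float32, m along the optical axis (not along the pixel's ray), 0 where there is no reading.
- optics.calibration(name): a dict with "intrinsics" (3x3 intrinsics, pixels), "camera_from_world" (4x4, takes a point from world to camera coordinates); the wrist camera has in their place "T_tool_cam" (4x4, takes a point from camera to tool coordinates, whose origin is the TCP and whose axes are the flange's). Camera axes: x right, y up, looking along -z (the intrinsics and any distortion apply to the point x, -y, -z); pixel columns grow to the right and rows downward; lengths in m; the calibration is good to about 2 mm. The wrist camera is an equidistant fisheye: a pixel r from the principal point sees the ray r / f radians off the axis. A picture is of the moment at which its call begins: read the wrist's pose just before it. calibration takes no time and is no camera call.
- order.finish_job(): hands the job in, once; it reports no verdict.
Trained networks look in the newest picture that a camera, given by its name, has taken for a name from the list of things; names that differ only in an ending like _2 or _b are one class to them, and where a whole thing is asked for, a point or a joint stands for the part that bears it (a point fixed in the world has none). Each returns a list of dicts, best first, with "conf" (0 to 1); they miss things now and then, are a little off and sometimes report something else, mostly with a low value. They report only what shows in the picture. A call takes as long as a camera call.
- optics.spot_in(camera, query): "point" ([column, row] as shares, 0 to 1, of the picture: columns of its width, rows of its height, amid what is visible of it).
- optics.tip_of(camera, query): "point" ([column, row] as shares, 0 to 1, of the picture: columns of its width, rows of its height: a listed point, or the origin of a listed thing).
The state is a dict: "time": time; "joints": joint angles; "qvel": joint speeds; "joint_efforts": joint torques, N m; "tcp_pos": TCP position; "orientation": TCP orientation; "wrist_force": force on the tool from outside, world axes, zero at the start; "wrist_torque": the same for the moment, N m; "gripper_width": finger opening in m.
Only numpy, scipy, OpenCV 4.12 (cv2) and the standard library are available. Lean on these libraries where they do the work, as an engineer would, in place of code of your own. Each camera call takes 0.05 s, during which the arm holds its last target. There are 200 camera calls.

### The job

On the grey bench rolling mill, push the gear lever with the fingertips along the H-gate's slots until it is fully home in the slot that has the green disc at its end, then move clear of it. Only push it: do not grip the lever, do not run it into any of the other coloured slots on the way, and leave the things around the mill where they are.

Things in the scene. Friction and masses are not known exactly. Their poses are not given: they have to be found in the camera images.
- gearbox: Grey gearbox of a bench rolling mill, fixed, foot 190 x 175 mm, its flat aluminium gate plate (170 x 160 mm) 125 mm above the bench. Origin: on the bench under the gate's centre. x axis: to the machine's far side, away from the robot (turned up to 0.35 rad); y axis: to its left. In these axes the roll stand (188 mm high) is at y = 99 to 275 mm, the dark motor (130 mm high) at x = 83 to 193 mm.
- gate_centre (a point): Centre of the gate, on the plate's top. In gearbox axes: three slots along x, at y = -28, 0, +28 mm, each 18 mm wide; the 12 mm stem runs in them from x = -28 to +28 mm. One cross channel along y at x = 0, 20 mm wide, joins them: the lever changes slots only there (stem within 4 mm of x = 0, and round-ended tongues guide it in from slightly more). Discs mark the four corners only.
- grip (a point): Centre of the lever's upright black grip: four lobes, 35 mm square, sides facing gearbox x and y, 52 mm tall (26 mm each way along the lever), dark cap 8 mm more on top. 137 mm from the pivot: 171 mm above the bench when upright, about 158 mm leaned into a corner. About 1.5 to 2 N here moves it; it stays where it is left (stiff, no spring or click) and cannot be lifted. It starts in the middle slot.
- lever_fore (a joint): Lean of the lever along the gearbox's x axis (rad): 0 in the cross channel, positive away from the robot (far half of a slot), negative towards the robot (near half). Stops at -0.31 and +0.31, which is fully home (grip about 42 mm from the middle). It starts anywhere between the stops.
- lever_side (a joint): Lean of the lever along the gearbox's y axis (rad): 0 in the middle slot, +0.31 (stop) in the left slot, -0.31 (stop) in the right slot; the grip is then about 40 mm to the side. It starts near 0.
- green_disc: Green disc, 26 mm across, 4 mm thick, fixed on the gate plate beyond the end of a corner slot: that slot is to be selected. Origin: centre of its underside. In gearbox axes the discs are at x = +66 (far) or -66 mm (near), y = +40 (left slot) or -40 mm (right slot); which colour is where varies. A lever fully home has its grip about 25 mm, level, from its slot's disc.
- red_disc: Red disc, same size, at another corner slot (not to be entered).
- blue_disc: Blue disc, same size, at another corner slot (not to be entered).
- yellow_disc: Yellow disc, same size, at another corner slot (not to be entered).
- silver_bowl: Loose shiny metal bowl, 84 mm across, 42 mm high, right of the mill; leave alone. Origin: centre of underside.
- doming_block: Loose dark wooden block, 50 mm cube, on the robot's side of the mill; leave alone. Origin: centre of underside.
- wire_spool: Loose steel wire spool, 66 mm across, 52 mm high; leave alone. Origin: centre of underside.
- mallet: Loose hammer, 260 mm long, lying on the bench at the right; leave alone. Origin: on the bench under its middle, handle to its -x.
- tool_pot: Loose steel pot with tools standing in it, 76 mm across, 160 mm high with the tools; leave alone. Origin: centre of underside.
- perforated_pot: Loose dark perforated steel pot, 84 mm across, 130 mm high; leave alone. Origin: centre of underside.
- graver: Loose graver (like a screwdriver), 160 mm long, lying on the bench; leave alone. Origin: on the bench under its middle.

How it is judged:
On the way:
1. the lever is taken along the cross channel into one of the outer slots ((value of joint lever_side above 0.24 rad or value of joint lever_side below -0.24 rad)).
At the end, for the whole second after the job is handed in: The lever rests in the slot of the green disc: its grip is within 36 mm (level) of the green disc, it leans at least 0.265 of 0.31 rad both along the slot and to the side, and it is still (horizontal distance between grip and green_disc below 0.036 m and (value of joint lever_fore above 0.265 rad or value of joint lever_fore below -0.265 rad) and (value of joint lever_side above 0.265 rad or value of joint lever_side below -0.265 rad) and velocity of joint lever_fore between -0.05 and 0.05 rad/s and velocity of joint lever_side between -0.05 and 0.05 rad/s); the robot touches nothing.
It fails at once if the lever is gripped (pressed from opposite sides at once) instead of pushed ((contact force between the fingers and lever_fore_c1 above 1.5 N and contact force between the fingers and lever_fore_c4 above 1.5 N) or (contact force between the fingers and lever_fore_c2 above 1.5 N and contact force between the fingers and lever_fore_c3 above 1.5 N)).
It fails at once if the lever is run into the slot of the red, blue or yellow disc ((horizontal distance between grip and red_disc below 0.036 m or horizontal distance between grip and blue_disc below 0.036 m or horizontal distance between grip and yellow_disc below 0.036 m) and (value of joint lever_fore above 0.24 rad or value of joint lever_fore below -0.24 rad)).
It fails at once if the lever is forced across the gate's tongues ((value of joint lever_fore above 0.2 rad or value of joint lever_fore below -0.2 rad) and (value of joint lever_side between 0.11 and 0.2 rad or value of joint lever_side between -0.2 and -0.11 rad)).
It fails at once if a thing beside the mill is pushed aside or lifted by more than 25 mm (distance of any of silver_bowl, doming_block, wire_spool, mallet, tool_pot, perforated_pot, graver from where it was at the start of the episode above 0.025 m).
It also fails if it takes over 58 s, if anything falls off the work surface, if the arm or the gripper's body presses on something with over 40 N, if the wrist force passes 120 N, or if a joint passes its speed limit or range.

## Working session

There is one attempt and no reset: what is moved stays moved. The work goes in short steps, Python scripts to look and compute and a tool call to move; the robot and the scene stay as the last step left them, time stands still between calls to the robot, and variables do not carry over. Pictures are saved under pics/ and viewed, about 8 in all and at most 12, crops included, and the job is handed in when it is done.

Besides the shell and the picture viewer there is one more tool, called after "Request:" as name(argument=value, ...), one argument or row to a line, values as JSON. jog_arm: Moves the arm, as the interface text tells. Its arguments: {"type":"object","properties":{"targets":{"type":"array"},"force":{"type":"number"}},"required":["targets"]}

```bash
mkdir -p pics
cat > h.py <<'E'
import numpy as np, cv2
from station import bot, optics, order
def world(cam, px, depth):
    c=optics.calibration(cam); K=np.array(c["intrinsics"]); T=np.linalg.inv(np.array(c["camera_from_world"]))
    u,v=px; d=depth
    p=np.array([(u-K[0,2])/K[0,0]*d, -(v-K[1,2])/K[1,1]*d, -d,1])
    return (T@p)[:3]
def onplane(cam, px, z):
    a=world(cam,px,0.3); b=world(cam,px,1.0)
    return a+(b-a)*(z-a[2])/(b[2]-a[2])
E
python3 - <<'E'
from h import *
s=bot.get_state(); print(s["time"],s["tcp_pos"],s["orientation"],bot.tcp_to_grasp, optics.calibration("top").keys())
for cam in ["top","scene"]:
    im,d=optics.get_image(cam); cv2.imwrite(f"pics/{cam}0.png",im[:,:,::-1])
    for n,z in [("gate_centre",.125),("grip",.17),("green_disc",.125),("red_disc",.125),("blue_disc",.125),("yellow_disc",.125),("gearbox",0)]:
        r=optics.tip_of(cam,n)[:2]
        for q in r:
            p=np.array(q["point"])*[560,420]; print(cam,n,round(q["conf"],2),p.round(),onplane(cam,p,z).round(4))
E
```

```text
0.0 [ 0.20779817 -0.61505216  0.21747635] [-3.13902797e+00  4.10697544e-05  3.25840833e-01] 0.0188 dict_keys(['intrinsics', 'camera_from_world'])
top gate_centre 0.84 [315. 182.] [ 0.5861 -0.0485  0.125 ]
top grip 0.47 [318. 181.] [ 0.5767 -0.0541  0.17  ]
top grip 0.36 [429. 165.] [ 0.6442 -0.3399  0.17  ]
top green_disc 0.68 [138. 183.] [0.5413 0.4275 0.125 ]
top green_disc 0.4 [308. 161.] [ 0.6431 -0.0248  0.125 ]
top red_disc 0.6 [331. 157.] [ 0.6615 -0.087   0.125 ]
top red_disc 0.55 [392. 288.] [ 0.3197 -0.2637  0.125 ]
top blue_disc 0.51 [300. 202.] [ 0.5252 -0.012   0.125 ]
top yellow_disc 0.55 [329. 205.] [ 0.5247 -0.09    0.125 ]
top gearbox 0.9 [313. 197.] [ 0.5765 -0.0566  0.    ]
top gearbox 0.68 [428. 237.] [ 0.4838 -0.4018  0.    ]
scene gate_centre 0.87 [228. 221.] [ 0.5932 -0.0497  0.125 ]
scene grip 0.68 [229. 206.] [ 0.5804 -0.0488  0.17  ]
scene red_disc 0.42 [203. 233.] [ 0.6534 -0.0848  0.125 ]
scene blue_disc 0.58 [186. 221.] [ 0.6409 -0.1437  0.125 ]
scene blue_disc 0.43 [257. 208.] [ 0.5226 -0.0049  0.125 ]
scene yellow_disc 0.73 [442. 263.] [0.4746 0.4608 0.125 ]
scene gearbox 0.82 [235. 246.] [ 0.5789 -0.047   0.    ]
```

```bash
cd pics; python3 -c "
import cv2,numpy as np
cv2.imwrite('both.png',cv2.resize(np.vstack([cv2.imread('top0.png'),cv2.imread('scene0.png')]),None,fx=.71,fy=.71))"
```

```text
(no output)
```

View pics/both.png

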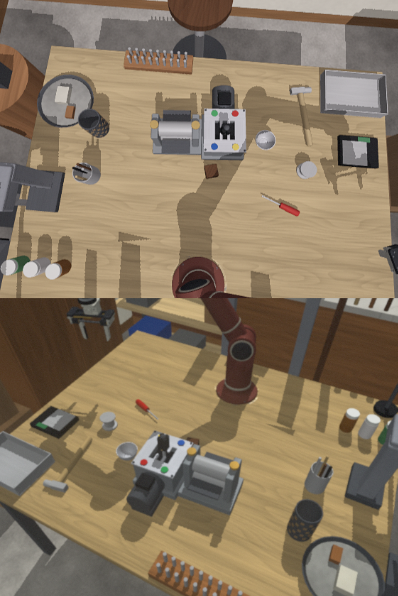

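```bash
cd pics; python3 -c "
import cv2,numpy as np
a=cv2.imread('top0.png')[110:260,200:390];b=cv2.imread('scene0.png')[150:300,140:330]
f=lambda i:cv2.resize(i,None,fx=4,fy=4,interpolation=2)[:,:]
cv2.imwrite('c.png',cv2.resize(np.hstack([f(a)[:,100:600],f(b)[:,:500]]),None,fx=.8,fy=.8))"
```

```text
(no output)
```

View pics/c.png

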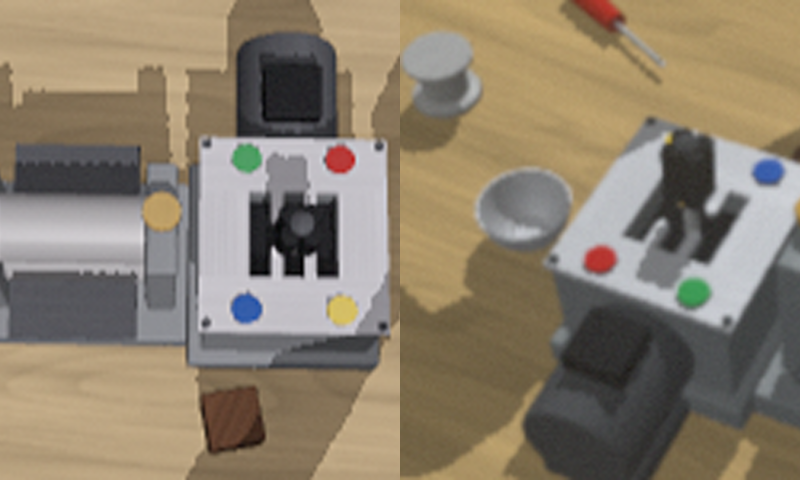

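Run:
```python
from h import *
im,d=optics.get_image("top")
px={"green":(302,159),"red":(331,160),"blue":(302,206),"yellow":(332,207)}
hsv=cv2.cvtColor(im,cv2.COLOR_RGB2HSV)
ref={"green":(66,40),"red":(66,-40),"blue":(-66,40),"yellow":(-66,-40)}
P=[];Q=[]
for k,(u,v) in px.items():
    w=hsv[v-8:v+9,u-8:u+9,1]>90; ys,xs=np.nonzero(w)
    c=(u-8+xs.mean(),v-8+ys.mean()); p=onplane("top",c,.129); P.append(p[:2]);Q.append(ref[k]); print(k,len(xs),c,p.round(4), world("top",c,d[round(c[1]),round(c[0])]).round(4))
P=np.array(P);Q=np.array(Q)/1000
c=P.mean(0); H=(Q.T@(P-c)); th=np.arctan2(H[0,1]-H[1,0],H[0,0]+H[1,1])
R=np.array([[np.cos(th),-np.sin(th)],[np.sin(th),np.cos(th)]])
print("centre",c,"th",th,"res",(P-c-Q@R.T).round(4).tolist())
np.save("g.npy",[*c,th])
for cam in ["top","scene"]:
    if cam=="scene": im,d=optics.get_image(cam)
    v,u=np.mgrid[:420,:560]; 
    W=np.array([world(cam,(a,b),d[b,a]) for a,b in zip(u.ravel(),v.ravel())])
    L=(W[:,:2]-c)@R; m=(abs(L[:,0])<.08)&(abs(L[:,1])<.075)&(d.ravel()>0)
    for lo,hi in [(.137,.15),(.15,.165),(.165,.18),(.18,.195),(.195,.22)]:
        k=m&(W[:,2]>lo)&(W[:,2]<hi)
        if k.sum(): print(cam,lo,k.sum(),L[k].min(0).round(4),L[k].max(0).round(4),L[k].mean(0).round(4))
```

```text
green 59 (np.float64(301.3898305084746), np.float64(158.61016949152543)) [ 0.6476 -0.0071  0.129 ] [ 0.647  -0.007   0.1307]
red 67 (np.float64(331.04477611940297), np.float64(158.92537313432837)) [ 0.6537 -0.088   0.129 ] [ 0.6527 -0.0877  0.1318]
blue 66 (np.float64(301.6363636363636), np.float64(206.0)) [ 0.515  -0.0172  0.129 ] [ 0.5144 -0.0171  0.132 ]
yellow 64 (np.float64(331.5), np.float64(206.5)) [ 0.5205 -0.0968  0.129 ] [ 0.5203 -0.0967  0.1296]
centre [ 0.58420527 -0.05226506] th 0.07113763028575347 res [[0.0004, 0.0006], [0.0008, -0.0006], [-0.0005, -0.0002], [-0.0007, 0.0001]]Traceback (most recent call last):
  File "<stdin>", line 18, in <module>
  File "h.py", line 4, in world
    c=optics.calibration(cam); K=np.array(c["intrinsics"]); T=np.linalg.inv(np.array(c["camera_from_world"]))
ValueError: time passes only in moves, steps and waits
```

```bash
cat >> h.py <<'E'
def cloud(cam):
    im,d=optics.get_image(cam); c=optics.calibration(cam); K=np.array(c["intrinsics"]); T=np.linalg.inv(np.array(c["camera_from_world"]))
    v,u=np.nonzero(d>0); z=d[v,u]
    return (np.stack([(u-K[0,2])/K[0,0]*z,-(v-K[1,2])/K[1,1]*z,-z,1+0*z],1)@T.T)[:,:3]
def gear(W):
    x,y,th=np.load("g.npy"); R=np.array([[np.cos(th),-np.sin(th)],[np.sin(th),np.cos(th)]])
    return np.c_[(W[:,:2]-[x,y])@R,W[:,2]]
def lever(cam):
    L=gear(cloud(cam)); m=(abs(L[:,0])<.085)&(abs(L[:,1])<.08)
    for lo,hi in [(.14,.15),(.15,.16),(.16,.17),(.17,.18),(.18,.19),(.19,.2),(.2,.24)]:
        k=m&(L[:,2]>lo)&(L[:,2]<hi)
        if k.sum(): print(cam,lo,k.sum(),*((L[k].min(0)*1e3).round(),(L[k].max(0)*1e3).round(),(L[k].mean(0)*1e3).round()))
E
python3 - <<'E'
from h import *
np.save("g.npy",[.58420527,-.05226506,.07113763])
lever("top");lever("scene")
E
```

```text
top 0.14 4 [-24. -10. 144.] [-23.  11. 148.] [-24.   0. 147.]
top 0.15 14 [-25.  -7. 150.] [ -2.  17. 159.] [-18.  11. 156.]
top 0.16 9 [-26. -11. 162.] [ -2.  18. 169.] [-21.   2. 164.]
top 0.17 15 [-27. -15. 170.] [ -1.  18. 178.] [-21.   4. 174.]
top 0.18 14 [-28. -11. 182.] [  2.  17. 190.] [-21.   8. 186.]
top 0.19 113 [-28. -16. 190.] [  5.  18. 200.] [-13.   2. 196.]
top 0.2 48 [-21. -15. 200.] [  4.  13. 209.] [-11.  -0. 203.]
scene 0.14 7 [-18.  -2. 140.] [  1.  19. 150.] [ -5.   8. 147.]
scene 0.15 47 [-19. -16. 150.] [  7.  20. 160.] [ -0.   8. 155.]
scene 0.16 47 [-21. -13. 160.] [  7.  19. 170.] [ -1.   8. 165.]
scene 0.17 49 [-24. -13. 171.] [  6.  20. 179.] [ -2.   7. 175.]
scene 0.18 55 [-27. -11. 180.] [  6.  19. 190.] [ -3.   8. 185.]
scene 0.19 96 [-32. -14. 191.] [  6.  20. 200.] [-10.   5. 197.]
scene 0.2 63 [-27. -12. 200.] [  3.  17. 210.] [-10.   3. 203.]
```

Request:
jog_arm(
  targets=[
    [0, [0, 0, -20], 7.3],
    [0, [0, 0, -30], 7.3],
    [0, [27, -41, 0], 0],
    [0, [27, -41, 0], 0],
    [0, [27, -41, 0], 0],
    [0, [27, -41, 0], 0],
    [0, [27, -41, 0], 0],
    [0, [27, -41, 0], 0],
  ],
)

```text
time: 1.95
tcp_pos: [0.353, -0.3575, 0.269]
orientation: [3.141, -0.001, 0.071]
wrist_force: [0.1, -0.8, 0.8]
gripper_width: 0.0173
```

Request:
jog_arm(
  targets=[
    [0, [27, -41, 0], 0],
    [0, [27, -41, 0], 0],
    [0, [27, -41, 0], 0],
    [0, [27, -41, 0], 0],
    [0, [27, -41, 0], 0],
    [0, [27, -41, 0], 0],
    [0, [0, 0, 0], 0],
  ],
)

```text
time: 2.82
tcp_pos: [0.4981, -0.097, 0.2688]
orientation: [-3.139, -0.002, 0.08]
wrist_force: [-0.7, -0.6, 0.2]
gripper_width: 0.0007
```

```bash
cat >> h.py <<'E'
def tcp():
    s=bot.get_state(); print("t",s["time"],"gear mm",(gear(np.array([s["tcp_pos"]]))*1e3).round(1),"rpy",np.round(s["orientation"],3),"F",np.round(s["wrist_force"],1),"w",s["gripper_width"])
E
python3 -c "
from h import *
tcp()"
```

```text
t 2.825 gear mm [[-89.  -38.5 268.8]] rpy [-3.139e+00 -2.000e-03  8.000e-02] F [-0.7 -0.6  0.2] w 0.0006772346668049253
```

Request:
jog_arm(
  targets=[
    [0, [14, -19, 0], 0.5],
    [0, [15, -19, 0], 0],
    [0, [0, 0, 0], 0],
    [0, [0, 0, 30], 0],
    [0, [0, 0, 30], 0],
    [0, [0, 0, 30], 0],
    [0, [0, 0, 0], 0],
  ],
)

```text
time: 3.7
tcp_pos: [0.5202, -0.0641, 0.177]
orientation: [3.141, 0.006, 0.06]
wrist_force: [0.7, -0.2, -0.3]
gripper_width: 0.0006
```

```bash
python3 -c "
from h import *
tcp()
im,d=optics.get_image('scene');a=im[150:300,140:330,::-1]
im,d=optics.get_image('wrist');cv2.imwrite('pics/c2.png',np.hstack([cv2.resize(a,(532,420)),im[:,140:400,::-1]]))"
```

```text
t 3.7 gear mm [[-64.7  -7.3 177. ]] rpy [3.141 0.006 0.06 ] F [ 0.7 -0.2 -0.3] w 0.0005648608323953791
```

View pics/c2.png

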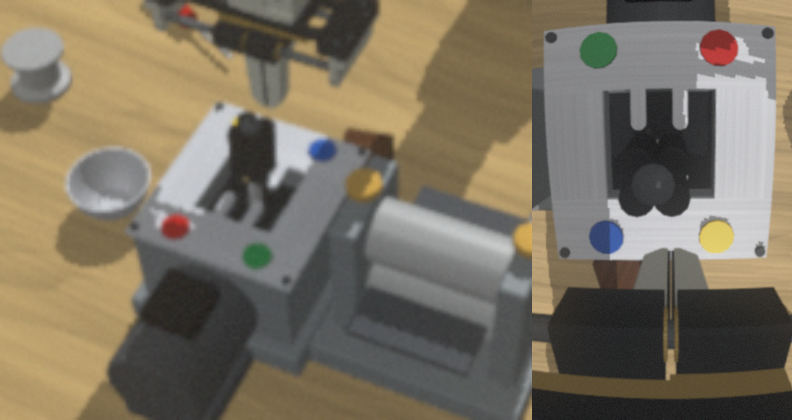

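Request:
jog_arm(
  targets=[
    [0, [0, -6, 14], -0.5],
    [0, [12, 0, 0], 0],
    [0, [12, 0, 0], 0],
    [0, [0, 0, 0], 0],
    [0, [0, 0, 0], 0],
  ],
)

```text
time: 4.42
tcp_pos: [0.5465, -0.0545, 0.1647]
orientation: [3.142, -0.0, 0.071]
wrist_force: [-0.4, 0.4, 0.3]
gripper_width: 0.0005
```

```bash
python3 -c "
from h import *
tcp();lever('top')"
```

```text
t 4.425 gear mm [[-37.7   0.4 164.7]] rpy [ 3.142 -0.     0.071] F [-0.4  0.4  0.3] w 0.00045964694439904277
```

Request:
jog_arm(
  targets=[
    [0, [3, 0, 0], 0],
    [0, [3, 0, 0], 0],
    [0, [3, 0, 0], 0],
    [0, [0, 0, 0], 0],
  ],
)

```text
time: 4.97
tcp_pos: [0.5554, -0.0539, 0.1647]
orientation: [-3.142, -0.0, 0.071]
wrist_force: [-1.3, 0.1, 1.3]
gripper_width: 0.0004
```

```bash
python3 -c "
from h import *
tcp();lever('scene')
im,d=optics.get_image('wrist');cv2.imwrite('pics/w3.png',cv2.resize(im[0:300,120:420,::-1],None,fx=1.6,fy=1.6))"
```

```text
t 4.975 gear mm [[-28.8   0.4 164.7]] rpy [-3.142 -0.     0.071] F [-1.3  0.1  1.3] w 0.0003589315296979967
scene 0.14 10 [-15. -10. 146.] [ 13.  18. 150.] [  6.   5. 148.]
scene 0.15 44 [-15. -13. 150.] [ 15.  19. 159.] [  7.   9. 155.]
scene 0.16 43 [-13. -12. 160.] [ 16.  20. 170.] [  6.   9. 165.]
scene 0.17 50 [-34. -14. 170.] [ 16.  19. 180.] [  5.   7. 175.]
scene 0.18 58 [-35. -11. 180.] [ 15.  19. 190.] [  1.  10. 185.]
scene 0.19 126 [-34. -15. 190.] [ 15.  19. 200.] [ -3.   5. 197.]
scene 0.2 168 [-36. -15. 200.] [ 14.  20. 228.] [-14.   5. 209.]
```

View pics/w3.png

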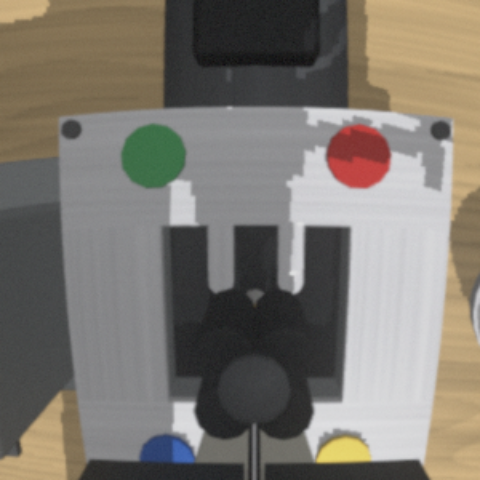

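Request:
jog_arm(
  targets=[
    [0, [-16, 0, 0], 0],
    [0, [-20, 0, 0], 0],
    [0, [0, 32, 0], 0],
    [0, [0, 33, 0], 0],
    [0, [32, 0, 0], 0],
    [0, [33, 0, 0], 0],
    [0, [0, 0, 0], 0],
    [0, [0, 0, 0], 0],
  ],
)

```text
time: 6.08
tcp_pos: [0.5882, -0.1166, 0.1643]
orientation: [-3.142, 0.001, 0.071]
wrist_force: [0.2, 0.2, -0.5]
gripper_width: 0.0002
```

```bash
python3 -c "
from h import *
tcp();lever('scene')"
```

```text
t 6.075 gear mm [[ -0.6 -64.5 164.3]] rpy [-3.142e+00  1.000e-03  7.100e-02] F [ 0.2  0.2 -0.5] w 0.00022326699124712633
scene 0.14 13 [-14. -13. 140.] [ 13.  18. 150.] [  5.   5. 147.]
scene 0.15 44 [-17. -11. 150.] [ 15.  19. 160.] [  6.   9. 155.]
scene 0.16 51 [-13. -69. 160.] [ 15.  19. 170.] [  8.   1. 165.]
scene 0.17 71 [-12. -77. 170.] [ 14.  19. 180.] [  7. -21. 175.]
scene 0.18 88 [-16. -78. 180.] [ 15.  20. 190.] [  6. -19. 185.]
scene 0.19 131 [-19. -76. 190.] [ 16.  19. 200.] [  3. -13. 196.]
scene 0.2 162 [-18. -79. 200.] [ 14.  16. 234.] [  3. -35. 209.]
```

Request:
jog_arm(
  targets=[
    [0, [0, -14, 0], 0],
    [0, [0, -12, 0], 0],
    [0, [0, -6, 0], 0],
    [0, [0, -5, 0], 0],
    [0, [0, -5, 0], 0],
    [0, [0, -5, 0], 0],
    [0, [0, -5, 0], 0],
    [0, [0, 0, 0], 0],
  ],
)

```text
time: 7.12
tcp_pos: [0.5851, -0.0639, 0.1646]
orientation: [-3.141, -0.0, 0.072]
wrist_force: [0.2, 0.5, 0.8]
gripper_width: 0.0004
```

```bash
python3 -c "
from h import *
tcp();lever('scene')"
```

```text
t 7.125 gear mm [[ 1.000e-01 -1.160e+01  1.646e+02]] rpy [-3.141 -0.     0.072] F [0.2 0.5 0.8] w 0.000442836200663257
scene 0.14 14 [-14.   7. 143.] [ 14.  36. 150.] [  5.  24. 148.]
scene 0.15 42 [-12.   3. 150.] [ 15.  36. 160.] [  9.  23. 155.]
scene 0.16 46 [-11. -15. 160.] [ 16.  38. 170.] [  7.  22. 165.]
scene 0.17 68 [-16. -23. 170.] [ 16.  40. 180.] [  8.  11. 175.]
scene 0.18 73 [-13. -25. 180.] [ 16.  40. 190.] [  8.  12. 186.]
scene 0.19 146 [-19. -25. 190.] [ 15.  43. 200.] [  2.  19. 196.]
scene 0.2 149 [-15. -27. 200.] [ 10.  34. 232.] [  4.   3. 209.]
```

Request:
jog_arm(
  targets=[
    [0, [0, -5, 0], 0],
    [0, [0, -5, 0], 0],
    [0, [0, -5, 0], 0],
    [0, [0, -3, 0], 0],
    [0, [0, 0, 0], 0],
  ],
)

```text
time: 7.8
tcp_pos: [0.5838, -0.0461, 0.1647]
orientation: [-3.141, 0.0, 0.072]
wrist_force: [0.1, -0.3, -0.2]
gripper_width: 0.0006
```

```bash
python3 -c "
from h import *
tcp();lever('scene')"
```

```text
t 7.8 gear mm [[ -0.    6.1 164.7]] rpy [-3.141  0.     0.072] F [ 0.1 -0.3 -0.2] w 0.0006392669774658206
scene 0.14 24 [-10.  20. 140.] [ 15.  50. 150.] [  8.  39. 146.]
scene 0.15 36 [-10.  16. 150.] [ 16.  52. 160.] [ 12.  35. 156.]
scene 0.16 41 [-11.  -1. 160.] [ 16.  54. 170.] [  9.  35. 165.]
scene 0.17 66 [-10.  -8. 170.] [ 16.  58. 180.] [  9.  29. 175.]
scene 0.18 97 [-20.  -6. 180.] [ 15.  60. 190.] [  5.  34. 186.]
scene 0.19 159 [-20.  -8. 190.] [ 15.  59. 200.] [  1.  34. 195.]
scene 0.2 108 [ -8. -10. 200.] [ 10.  50. 229.] [  5.  15. 211.]
```

Request:
jog_arm(
  targets=[
    [0, [0, -2, 0], 0],
    [0, [0, -2, 0], 0],
    [0, [0, -2, 0], 0],
    [0, [0, 0, 0], 0],
  ],
)

```text
time: 8.35
tcp_pos: [0.5834, -0.0405, 0.1647]
orientation: [-3.141, 0.0, 0.071]
wrist_force: [-0.7, -0.7, -0.6]
gripper_width: 0.0004
```

Request:
jog_arm(
  targets=[
    [0, [0, -2, 0], 0],
    [0, [0, 0, 0], 0],
  ],
)

```text
time: 8.6
tcp_pos: [0.5833, -0.0391, 0.1646]
orientation: [3.141, 0.0, 0.071]
wrist_force: [1.0, -1.3, -0.2]
gripper_width: 0.0006
```

```bash
python3 -c "
from h import *
tcp();lever('scene')"
```

```text
t 8.6 gear mm [[ -0.   13.2 164.6]] rpy [3.141 0.    0.071] F [ 1.  -1.3 -0.2] w 0.0006150371549438391
scene 0.14 23 [-10.  26. 142.] [ 15.  55. 150.] [ 11.  42. 146.]
scene 0.15 37 [-13.  22. 150.] [ 15.  58. 160.] [ 11.  42. 155.]
scene 0.16 44 [-13.   9. 160.] [ 15.  62. 170.] [ 10.  41. 166.]
scene 0.17 61 [-10.   1. 170.] [ 16.  65. 180.] [ 10.  36. 176.]
scene 0.18 116 [-18.  -1. 180.] [ 15.  67. 190.] [  4.  42. 186.]
scene 0.19 140 [-21.   0. 190.] [ 15.  64. 200.] [  1.  39. 195.]
scene 0.2 101 [ -9.  -3. 200.] [ 10.  55. 232.] [  6.  20. 212.]
```

Near the stop; a little more until the force shows the wall.

Request:
jog_arm(
  targets=[
    [0, [0, -2, 0], 0],
    [0, [0, 0, 0], 0],
  ],
)

```text
time: 8.9
tcp_pos: [0.5831, -0.0377, 0.1646]
orientation: [3.14, 0.0, 0.071]
wrist_force: [0.1, -2.6, -1.7]
gripper_width: 0.0005
```

Request:
jog_arm(
  targets=[
    [0, [0, -1.5, 0], 0],
    [0, [0, 0, 0], 0],
  ],
)

```text
time: 9.15
tcp_pos: [0.5829, -0.0365, 0.1645]
orientation: [3.14, 0.0, 0.07]
wrist_force: [0.7, -4.3, -2.3]
gripper_width: 0.0005
```

```bash
python3 -c "
from h import *
tcp();lever('scene')"
```

```text
t 9.15 gear mm [[-1.000e-01  1.580e+01  1.645e+02]] rpy [3.14 0.   0.07] F [ 0.7 -4.3 -2.3] w 0.0004969080039410861
scene 0.14 25 [-12.  26. 141.] [ 14.  57. 150.] [ 11.  42. 146.]
scene 0.15 33 [-10.  23. 150.] [ 15.  59. 160.] [ 11.  42. 155.]
scene 0.16 43 [-10.  13. 160.] [ 16.  63. 170.] [ 10.  43. 165.]
scene 0.17 63 [-12.   3. 170.] [ 16.  66. 180.] [  9.  37. 175.]
scene 0.18 110 [-19.   2. 180.] [ 16.  69. 190.] [  3.  46. 186.]
scene 0.19 145 [-21.   3. 190.] [ 16.  66. 200.] [  2.  40. 195.]
scene 0.2 103 [-10.   0. 200.] [ 10.  56. 228.] [  6.  23. 212.]
```

Request:
jog_arm(
  targets=[
    [0, [0, 20, 0], 0],
    [0, [0, 20, 0], 0],
    [0, [-32, 0, 4], 0],
    [0, [-30, 0, 0], 0],
    [0, [0, 0, 0], 0],
    [0, [0, -33, 0], 0],
    [0, [0, -33, 0], 0],
    [0, [0, 0, 0], 0],
  ],
)

```text
time: 10.2
tcp_pos: [0.5208, -0.0102, 0.1611]
orientation: [-3.139, -0.002, 0.077]
wrist_force: [1.1, -0.6, 0.3]
gripper_width: 0.0005
```

```bash
python3 -c "
from h import *
tcp();lever('scene')
im,d=optics.get_image('wrist');cv2.imwrite('pics/w4.png',im[:,:,::-1])"
```

```text
t 10.2 gear mm [[-60.3  46.4 161.1]] rpy [-3.139e+00 -2.000e-03  7.700e-02] F [ 1.1 -0.6  0.3] w 0.0004698919152768132
scene 0.14 27 [-12.  23. 141.] [ 15.  55. 150.] [ 10.  44. 147.]
scene 0.15 35 [-11.  21. 150.] [ 15.  59. 160.] [ 11.  39. 155.]
scene 0.16 47 [-55.  26. 160.] [ 15.  62. 170.] [ -4.  46. 166.]
scene 0.17 73 [-70.  28. 170.] [ 16.  63. 180.] [-19.  48. 175.]
scene 0.18 111 [-68.  31. 180.] [ 15.  67. 190.] [-16.  54. 185.]
scene 0.19 147 [-67.  32. 190.] [ 15.  64. 200.] [-15.  48. 195.]
scene 0.2 102 [-67.  30. 200.] [  4.  66. 228.] [-51.  51. 211.]
```

View pics/w4.png

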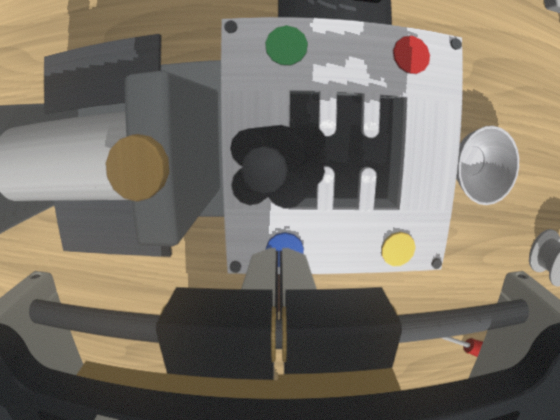

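Request:
jog_arm(
  targets=[
    [0, [12, 3, 0], 0],
    [0, [12, 0, 0], 0],
    [0, [8, 0, 0], 0],
    [0, [5, 0, 0], 0],
    [0, [5, 0, 0], 0],
    [0, [5, 0, 0], 0],
    [0, [5, 0, 0], 0],
    [0, [0, 0, 0], 0],
  ],
)

```text
time: 11.3
tcp_pos: [0.572, -0.013, 0.1607]
orientation: [-3.142, -0.001, 0.071]
wrist_force: [-0.2, -0.4, 0.8]
gripper_width: 0.0004
```

```bash
python3 -c "
from h import *
tcp();lever('scene')"
```

```text
t 11.3 gear mm [[ -9.4  40.  160.7]] rpy [-3.142e+00 -1.000e-03  7.100e-02] F [-0.2 -0.4  0.8] w 0.00039434976782828045
scene 0.14 22 [  6.  22. 141.] [ 31.  52. 150.] [ 28.  40. 145.]
scene 0.15 30 [  9.  23. 150.] [ 33.  57. 160.] [ 29.  40. 154.]
scene 0.16 28 [ 12.  30. 160.] [ 35.  60. 170.] [ 31.  46. 165.]
scene 0.17 39 [-20.  29. 170.] [ 38.  65. 180.] [ 24.  50. 175.]
scene 0.18 113 [-18.  27. 180.] [ 38.  66. 190.] [ 18.  52. 186.]
scene 0.19 138 [-18.  25. 190.] [ 37.  65. 200.] [ 13.  46. 194.]
scene 0.2 82 [-19.  23. 200.] [ 22.  60. 224.] [ -3.  45. 210.]
```

Moving as planned; continue to the stop.

Request:
jog_arm(
  targets=[
    [0, [5, 0, 0], 0],
    [0, [5, 0, 0], 0],
    [0, [5, 0, 0], 0],
    [0, [4, 0, 0], 0],
    [0, [0, 0, 0], 0],
  ],
)

```text
time: 11.98
tcp_pos: [0.5909, -0.0116, 0.1606]
orientation: [-3.141, -0.001, 0.071]
wrist_force: [-1.0, -0.5, -0.5]
gripper_width: 0.0007
```

Request:
jog_arm(
  targets=[
    [0, [2, 0, 0], 0],
    [0, [2, 0, 0], 0],
    [0, [0, 0, 0], 0],
  ],
)

```text
time: 12.35
tcp_pos: [0.5945, -0.0114, 0.1607]
orientation: [-3.141, -0.0, 0.071]
wrist_force: [-0.9, 0.4, 0.2]
gripper_width: 0.0002
```

```bash
python3 -c "
from h import *
tcp();lever('scene')"
```

```text
t 12.35 gear mm [[ 13.2  40.1 160.7]] rpy [-3.141 -0.     0.071] F [-0.9  0.4  0.2] w 0.0002468733384252416
scene 0.14 18 [ 28.  23. 140.] [ 52.  55. 149.] [ 46.  40. 144.]
scene 0.15 19 [ 33.  24. 150.] [ 57.  58. 160.] [ 51.  43. 155.]
scene 0.16 23 [ 36.  26. 161.] [ 60.  59. 170.] [ 55.  45. 165.]
scene 0.17 64 [  8.  27. 171.] [ 62.  64. 180.] [ 44.  52. 176.]
scene 0.18 159 [  3.  27. 180.] [ 63.  66. 190.] [ 40.  48. 185.]
scene 0.19 74 [  3.  25. 190.] [ 54.  58. 200.] [ 29.  44. 194.]
scene 0.2 77 [  3.  24. 200.] [ 23.  59. 225.] [ 19.  45. 209.]
```

Request:
jog_arm(
  targets=[
    [0, [2, 0, 0], 0],
    [0, [0, 0, 0], 0],
  ],
)

```text
time: 12.65
tcp_pos: [0.5961, -0.0113, 0.1606]
orientation: [-3.141, 0.001, 0.071]
wrist_force: [-2.0, 0.8, -1.2]
gripper_width: 0.0004
```

Request:
jog_arm(
  targets=[
    [0, [2, 0, 0], 0],
    [0, [0, 0, 0], 0],
  ],
)

```text
time: 12.9
tcp_pos: [0.5975, -0.0113, 0.1603]
orientation: [-3.142, 0.002, 0.071]
wrist_force: [-3.6, -0.2, -0.5]
gripper_width: 0.0006
```

Request:
jog_arm(
  targets=[
    [0, [1.5, 0, 0], 0],
    [0, [0, 0, 0], 0],
  ],
)

```text
time: 13.15
tcp_pos: [0.5986, -0.0113, 0.1601]
orientation: [-3.142, 0.003, 0.071]
wrist_force: [-5.4, -0.7, -0.8]
gripper_width: 0.0004
```

Stop felt. Retreat backwards, lift, and get out of the top view.

Request:
jog_arm(
  targets=[
    [0, [-15, 0, 0], 0],
    [0, [-30, 0, 0], 0],
    [0, [-30, 0, 0], 0],
    [0, [0, 0, -30], 0],
    [0, [0, 0, -40], 0],
    [0, [-20, 45, -20], 0],
    [0, [-20, 45, 0], 0],
    [0, [0, 45, 0], 0],
  ],
)

```text
time: 14.15
tcp_pos: [0.4966, -0.156, 0.2528]
orientation: [3.139, -0.008, 0.071]
wrist_force: [0.7, 0.0, 0.1]
gripper_width: 0.0007
```

Request:
jog_arm(
  targets=[
    [0, [0, 45, 0], 0],
    [0, [0, 45, 0], 0],
    [0, [0, 45, 0], 0],
    [0, [0, 0, 0], 0],
    [0, [0, 0, 0], 0],
  ],
)

```text
time: 14.78
tcp_pos: [0.506, -0.2882, 0.2513]
orientation: [3.141, -0.004, 0.072]
wrist_force: [0.6, 1.0, -0.2]
gripper_width: 0.0004
```

```bash
python3 -c "
from h import *
tcp();lever('scene');lever('top')
a,_=optics.get_image('top')
for n in ['grip']:
  for q in optics.tip_of('top',n)[:1]: print(q, gear(onplane('top',np.array(q['point'])*[560,420],.158)[None]))
b,_=optics.get_image('scene')
cv2.imwrite('pics/end.png',np.hstack([cv2.resize(a[110:260,225:375],(390,390)),cv2.resize(b[150:300,140:290],(390,390))])[:,:,::-1])"
```

```text
t 14.775 gear mm [[ -94.8 -229.8  251.3]] rpy [ 3.141 -0.004  0.072] F [ 0.6  1.  -0.2] w 0.00041862546051731823
scene 0.14 19 [ 29.  23. 141.] [ 53.  56. 149.] [ 48.  42. 145.]
scene 0.15 15 [ 31.  26. 150.] [ 59.  57. 159.] [ 50.  45. 155.]
scene 0.16 20 [ 39.  27. 160.] [ 61.  60. 170.] [ 55.  46. 164.]
scene 0.17 54 [ 37.  31. 170.] [ 65.  65. 180.] [ 56.  53. 176.]
scene 0.18 114 [ 31.  31. 180.] [ 63.  64. 190.] [ 47.  47. 185.]
scene 0.19 28 [ 31.  35. 190.] [ 57.  57. 196.] [ 45.  47. 192.]
top 0.14 30 [ 20.  18. 143.] [ 48.  54. 150.] [ 26.  34. 147.]
top 0.15 36 [ 21.  19. 150.] [ 49.  54. 160.] [ 28.  33. 155.]
top 0.16 41 [ 24.  22. 160.] [ 53.  60. 170.] [ 32.  37. 165.]
top 0.17 60 [ 29.  26. 170.] [ 66.  63. 180.] [ 43.  46. 175.]
top 0.18 111 [ 31.  29. 180.] [ 64.  63. 190.] [ 45.  44. 185.]
top 0.19 8 [ 35.  38. 190.] [ 57.  48. 194.] [ 47.  45. 192.]
{'point': [0.5429, 0.3902], 'conf': 0.78} [[0.04164459 0.03544898 0.158     ]]
```

View pics/end.png

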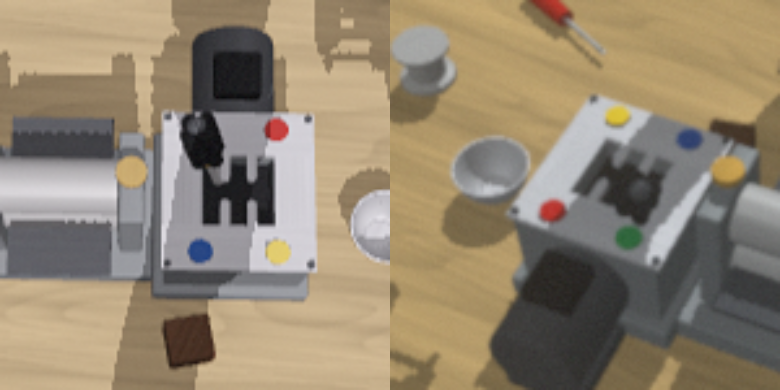

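```bash
python3 -c "
from h import *
print(order.finish_job())"
```

```text
the job is handed in; nothing more can be done
None
```

The lever is pushed home in the green slot (far left), and the job is handed in; the hand-in reports no verdict. I used closed fingertips throughout: forward into the cross channel, left along it to the stop, then forward to the far stop. After that I moved the arm clear.

- **Stops:** force rose to about 4 N at the side stop and about 5 N at the far stop, so the lever reached both.
- **Final position:** in gearbox axes the network put the grip at about x = 42 mm, y = 35 mm. In the depth images its outer faces are at about 60 mm both ways, as expected for a full 0.31 rad lean.
- **Disagreement:** the cap's centre in depth gave a lean of only about 0.29 rad, still above the required 0.265. I put the difference down to only the cap's upper rim being measured.
- **Surroundings:** the last picture shows the lever beside the green disc. The bowl, block, spool and graver visible in it looked undisturbed. I didn't measure any of the loose things at the end, and the mallet and the two pots were outside that picture.
- **Time:** 14.8 s on the robot's clock, with the arm well clear of the mill.

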